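# Make up a feeding kit and a sampling kit for the culture tanks

### The job

Make up two kits for the round of the culture tanks. Feeding kit, in the two-compartment tray: the smaller orange-capped bottle in the larger compartment and the beaker in the smaller one; sampling kit, in the three-compartment tray: the sieve in the largest compartment, the jar in the middle-sized one and the vial in the smallest. Set each thing down upright on the floor of its compartment without dropping it, and leave the larger bottle and the conical flask standing where they are.

Things in the scene. Friction and masses are not known exactly. Their poses are not given: they have to be found in the camera images.
- tray_two: White plastic kit tray with one row of two compartments, 92 mm (x) by 158 mm (y), 11 mm lug at each end. Larger compartment 84 x 82 mm inside, centre at y = -34 mm; smaller one 84 x 64 mm, centre at y = +43 mm (both at x = 0). Fixed; floor 4 mm thick, walls and dividers 4 mm, tops 24 mm above the bench. Origin: centre of the underside; x across the row, y along it, z up.
- tray_three: White plastic kit tray with one row of three compartments, 92 mm (x) by 218 mm (y), 11 mm lug at each end. Largest compartment 84 x 84 mm inside, centre at y = -63 mm; middle-sized one 84 x 68 mm, centre at y = +17 mm; smallest 84 x 50 mm, centre at y = +80 mm (all at x = 0). Fixed; floor 4 mm thick, walls and dividers 4 mm, tops 24 mm above the bench. Origin: centre of the underside; x across the row, y along it, z up.
- bottle_small: The smaller of two clear glass laboratory bottles with orange screw caps: 56 mm diameter, 105 mm high, about 150 g; the cap is 53 mm in diameter and takes up the top 26 mm. Empty. Round about its upright z axis; origin at the centre of its underside.
- beaker: Small white plastic beaker, open at the top, 40 to 43 mm diameter (wider at the rim), 60 mm high, about 40 g, with a small spout. Round about its upright z axis; origin at the centre of its underside.
- sieve: Plankton sieve: a slice of grey-white plastic pipe 60 mm in diameter and 55 mm high, wall 4 mm, with dark metal mesh across its lower end, about 70 g. Round about its upright z axis; origin at the centre of its underside.
- jar: Squat glass specimen jar, 46 mm diameter, 60 mm high, with a flat white lid 47 mm in diameter over its top 16 mm, about 100 g. Round about its upright z axis; origin at the centre of its underside.
- vial: Slim glass sample vial, 28 mm diameter, 62 mm high, body straight up to 42 mm, then a white cap 24 mm in diameter over the top 15 mm; about 40 g. Round about its upright z axis; origin at the centre of its underside.
- bottle_large: The larger orange-capped glass bottle, 70 mm diameter, 143 mm high, same 53 mm cap. Stays where it is. Round about its upright z axis; origin at the centre of its underside.
- flask: Conical glass flask with a black rubber stopper, 64 mm diameter at the foot, 115 mm high. Stays where it is. Round about its upright z axis; origin at the centre of its underside.
Mind the look-alikes: they are no part of the job. Leave any red look-alike of the beaker alone.

How it is judged:
At the end, for the whole second after the job is handed in: The five things stand at rest on the floor of their own compartments (within 4 mm in height, 15 mm of its middle along the row, 30 mm across, tilt under 0.12 rad); the larger bottle and the flask stand within 30 mm of where they began, tilt under 0.12 rad (x of bottle_small in the frame of tray_two between -0.03 and 0.03 m and y of bottle_small in the frame of tray_two between -0.049 and -0.019 m and z of bottle_small in the frame of tray_two between 0 and 0.008 m and angle between each of bottle_small, beaker, sieve, jar, vial, bottle_large, flask's own z axis and vertical below 0.12 rad and linear speed of each of bottle_small, beaker, sieve, jar, vial below 0.02 m/s and angular speed of each of bottle_small, beaker, sieve, jar, vial below 0.2 rad/s and x of beaker in the frame of tray_two between -0.03 and 0.03 m and y of beaker in the frame of tray_two between 0.028 and 0.058 m and z of beaker in the frame of tray_two between 0 and 0.008 m and x of sieve in the frame of tray_three between -0.03 and 0.03 m and y of sieve in the frame of tray_three between -0.078 and -0.048 m and z of sieve in the frame of tray_three between 0 and 0.008 m and x of jar in the frame of tray_three between -0.03 and 0.03 m and y of jar in the frame of tray_three between 0.002 and 0.032 m and z of jar in the frame of tray_three between 0 and 0.008 m and x of vial in the frame of tray_three between -0.03 and 0.03 m and y of vial in the frame of tray_three between 0.065 and 0.095 m and z of vial in the frame of tray_three between 0 and 0.008 m and distance of each of bottle_large, flask from where it was at the start of the episode below 0.03 m); the robot touches nothing.
It fails at once if a thing of the kits is dropped (falls faster than 0.5 m/s while no finger holds it, as after a fall of some 13 mm) ((linear speed of bottle_small above 0.5 m/s and contact force between the fingers and bottle_small below 0.05 N) or (linear speed of beaker above 0.5 m/s and contact force between the fingers and beaker below 0.05 N) or (linear speed of sieve above 0.5 m/s and contact force between the fingers and sieve below 0.05 N) or (linear speed of jar above 0.5 m/s and contact force between the fingers and jar below 0.05 N) or (linear speed of vial above 0.5 m/s and contact force between the fingers and vial below 0.05 N)).
It fails at once if the larger bottle or the flask is pushed more than 30 mm from its place or tipped over (distance of any of bottle_large, flask from where it was at the start of the episode above 0.03 m or angle between any of bottle_large, flask's own z axis and vertical above 0.4 rad).
It also fails if it takes over 112 s, if anything falls off the work surface, if the arm or the gripper's body presses on something with over 40 N, if the wrist force passes 120 N, or if a joint passes its speed limit or range.

### The arm

A 7-joint arm with a two-finger parallel gripper is mounted at the origin on the work surface. World frame = base frame: x ahead of the robot, y to its left, z up, the work surface at z = 0. Lengths are in m, angles in rad, forces in N, time in s.
With the tool pointing down it reaches from about 0.4 to 0.85 m from the base axis. Payload 4.5 kg.
Tool frame: the origin (TCP) lies where the fingers leave the gripper's body, on its centre line; the fingertips stand 64 mm ahead of it and the grasp point (between the pads) lies 45 mm ahead of it; z points along the fingers, y is the direction in which the jaws open and shut (so a half turn about z gives the same grasp; the last joint's range is limited). The gripper opens to 88 mm and grips with 3 to 60 N. Pads are 18 mm wide; open, the fingers measure 123 mm over their backs; the gripper's body (75 mm by 187 mm) begins 45 mm behind the grasp point.
Start: joints at [1.221, 0.689, -0.195, 1.565, 0.157, 0.902, -0.215], TCP at [0.234, -0.58, 0.303] pointing down, gripper open.
Joint ranges: [-3.01, 3.01], [-0.46, 2.08], [-1.47, 1.51], [0.13, 2.56], [-1, 4.14], [0.04, 2.09], [-2.66, 2.66]. Speed limits (rad/s): [2.57, 2.57, 3.14, 3.14, 3.14, 3.14, 3.14].

### API

Orientations are given as a unit quaternion [x, y, z, w].
In Python, from plant import monitor, snapshot, workorder, finder gives the robot as it stands.
- The arm moves only by the tool carry_out, never from a script. Its argument "motion" is one flat list of numbers, 6 for each row, row after row: the shift along the tool's x, y, z in cm, then the turn, a rotation vector about the tool's x, y, z in rad. In form: [x, y, z, rx, ry, rz, x, y, z, rx, ry, rz, ...]. A call has 1 to 8 rows; each row shifts and turns the commanded pose from where the row before left it, along the tool's axes as they then stand; what a row does not reach is not made up. A row lasts 1/8 s, in which the tool goes at most 62.5 mm and 10.7 degrees, less where a joint would pass 70% of its speed; a pose out of reach is approached as far as the arm can. A call with a gripper value outside its range is refused whole. "hand" is the finger opening in cm, from 0 to 8.81, set as the call begins (left out, the last holds). The fingers move at their own pace and stop on an object; "grip_force" is the grip in N (left out, the last holds). Time passes only in rows, so rows that do not move let the fingers close. It gives the time, the measured TCP pose, the force and the opening at its end, in the units of the state.
- monitor.get_state(): the state, without advancing time (a new reading comes with each control period).
- snapshot(name): name is "scene" or "side" or "wrist"; returns a dict with "frame" (480x640x3 uint8, red, green, blue), "range_z" (480x640 float32, m along the optical axis (not along the pixel's ray), 0 where there is no reading), "fx", "fy", "cx", "cy" (pixels), "rvec" (rotation vector, rad) and "tvec" (3), from world to camera coordinates, as OpenCV has them; the wrist camera has in their place "hand_eye" (4x4, takes a point from camera to tool coordinates, whose origin is the TCP and whose axes are the flange's). Camera axes: x right, y down, z forward; pixel columns grow to the right and rows downward; lengths in m; the calibration is good to about 2 mm. The wrist camera is an equidistant fisheye: a pixel r from the principal point sees the ray r / f radians off the axis. A picture is of the moment at which its call begins: read the wrist's pose just before it.
- workorder.finish_job(): hands the job in, once; it reports no verdict.
Trained networks look in a picture, given as the dict that the camera call returned (one of the last four; its "shot" number tells which), for a name from the list of things; names that differ only in an ending like _2 or _b are one class to them, and where a whole thing is asked for, a point or a joint stands for the part that bears it (a point fixed in the world has none). Each returns a list of dicts, best first, with "p" (0 to 1); they miss things now and then, are a little off and sometimes report something else, mostly with a low value. They report only what shows in the picture. A call takes as long as a camera call. They do not tell look-alikes from the thing itself.
- finder.masks_of(picture, thing): "pixels" (480x640 bool, what is visible of it) and "extent" ([left, top, right, bottom] in pixels, round what is visible of it).
The state is a dict: "clock": time; "q": joint angles; "qd": joint speeds; "joint_torque": joint torques, N m; "tool_pos": TCP position; "eef_rot": TCP orientation; "contact_force": force on the tool from outside, world axes, zero at the start; "moment": the same for the moment, N m; "opening": opening from 0.0 (shut) to 1.0 (fully open).
Only numpy, scipy, OpenCV 4.12 (cv2) and the standard library are available. Lean on these libraries where they do the work, as an engineer would, in place of code of your own. Each camera call takes 0.05 s, during which the arm holds its last target. There are 200 camera calls.

## Working session

There is one attempt and no reset: what is moved stays moved. The work goes in short steps, Python scripts to look and compute and a tool call to move; the robot and the scene stay as the last step left them, time stands still between calls to the robot, and variables do not carry over. Pictures are saved under pics/ and viewed, about 12 in all and at most 16, crops included, and the job is handed in when it is done.

Besides the shell and the picture viewer there is one more tool, called after "Request:" in YAML: its name, and indented under it one key for each argument. carry_out: Moves the arm, as the interface text tells. Its arguments: {"type":"object","properties":{"motion":{"type":"array"},"hand":{"type":"number"},"grip_force":{"type":"number"}},"required":["motion"]}

```bash
mkdir -p pics; ls; cat > h.py <<'E'
import numpy as np,cv2
from scipy.spatial.transform import Rotation as R
from plant import monitor,snapshot,workorder,finder
def world(p,mask=None):
    v,u=np.nonzero((p['range_z']>0)&(mask if mask is not None else True))
    z=p['range_z'][v,u]
    c=np.c_[(u-p['cx'])/p['fx']*z,(v-p['cy'])/p['fy']*z,z]
    M=cv2.Rodrigues(np.array(p['rvec'],float))[0]
    return (c-np.array(p['tvec']).ravel())@M,u,v
def save(n,img): cv2.imwrite('pics/'+n+'.png',cv2.cvtColor(img,cv2.COLOR_RGB2BGR))
E
python3 - <<'E'
from h import *
s=monitor.get_state();print({k:np.round(v,3) for k,v in s.items()})
for n in ['scene','side']:
    p=snapshot(n);save(n,p['frame']);print(n,p['fx'],p['rvec'],p['tvec'])
    for t in 'tray_two tray_three bottle_small beaker sieve jar vial bottle_large flask'.split():
        for d in finder.masks_of(p,t)[:3]:
            w,_,_=world(p,d['pixels'])
            if len(w)<5: continue
            print(t,round(d['p'],2),d['extent'],'med',np.median(w,0).round(3),'lo',np.percentile(w,3,0).round(3),'hi',np.percentile(w,97,0).round(3))
E
```

```text
pics
{'clock': np.float64(0.0), 'q': array([ 1.221,  0.69 , -0.195,  1.566,  0.157,  0.902, -0.215]), 'qd': array([-0.001, -0.   ,  0.001,  0.001,  0.001, -0.001,  0.003]), 'joint_torque': array([-1.0000e-03, -5.2756e+01, -1.2670e+00, -1.5343e+01, -5.2000e-02,
        7.0000e-03,  0.0000e+00]), 'tool_pos': array([ 0.234, -0.579,  0.302]), 'eef_rot': array([ 0.982,  0.191, -0.   , -0.001]), 'contact_force': array([-0.165,  0.268,  0.18 ]), 'moment': array([-0.026,  0.   ,  0.023]), 'opening': np.float64(0.998)}
scene 581.0752907174763 [ 0.96321574  2.42839148 -1.08307559] [ 0.45412289 -0.25551157  1.49487495]
tray_two 0.78 [234.1, 150.4, 309.2, 202.6] med [ 0.504 -0.273  0.012] lo [ 0.459 -0.361  0.003] hi [ 0.559 -0.197  0.027]
tray_three 0.58 [418.2, 255.8, 550.9, 345.4] med [0.473 0.294 0.008] lo [0.423 0.182 0.002] hi [0.536 0.4   0.026]
bottle_small 0.66 [346.9, 221.6, 379.8, 275.9] med [0.586 0.087 0.076] lo [0.555 0.057 0.018] hi [0.6   0.103 0.108]
beaker 0.66 [183.6, 219.7, 203.9, 257.7] med [ 0.783 -0.188  0.044] lo [ 0.763 -0.219  0.008] hi [ 0.802 -0.177  0.063]
sieve 0.78
[... 1235 characters left out ...]
97 0.056]
jar 0.72 [346.8, 231.5, 372.4, 270.8] med [ 0.557 -0.05   0.054] lo [ 0.541 -0.078  0.005] hi [ 0.583 -0.037  0.063]
jar 0.24 [405.0, 180.0, 489.4, 245.7] med [ 0.508 -0.274  0.007] lo [ 0.455 -0.359  0.001] hi [ 0.554 -0.197  0.026]
vial 0.73 [284.5, 220.4, 301.5, 245.3] med [0.682 0.001 0.042] lo [ 0.675 -0.013  0.007] hi [0.696 0.009 0.064]
vial 0.35 [297.1, 257.0, 326.5, 310.2] med [0.559 0.089 0.084] lo [0.544 0.06  0.01 ] hi [0.588 0.104 0.108]
bottle_large 0.95 [395.5, 230.5, 435.5, 307.1] med [ 0.433 -0.047  0.09 ] lo [ 0.409 -0.082  0.009] hi [ 0.465 -0.033  0.145]
flask 0.83 [223.0, 253.1, 258.3, 312.6] med [0.663 0.166 0.046] lo [0.645 0.141 0.007] hi [0.684 0.187 0.116]
```

View pics/scene.png

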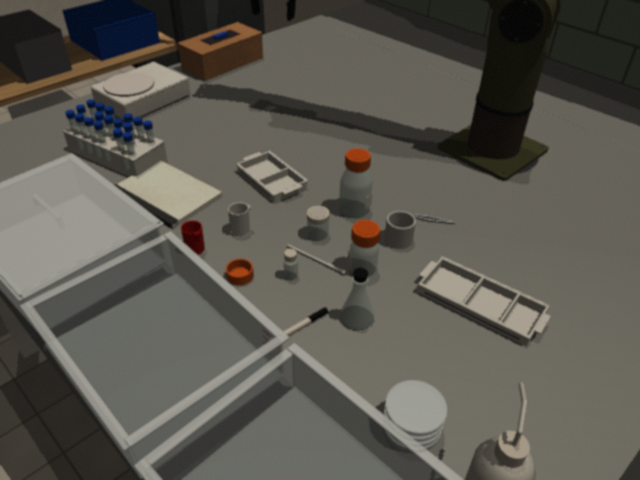

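View pics/side.png

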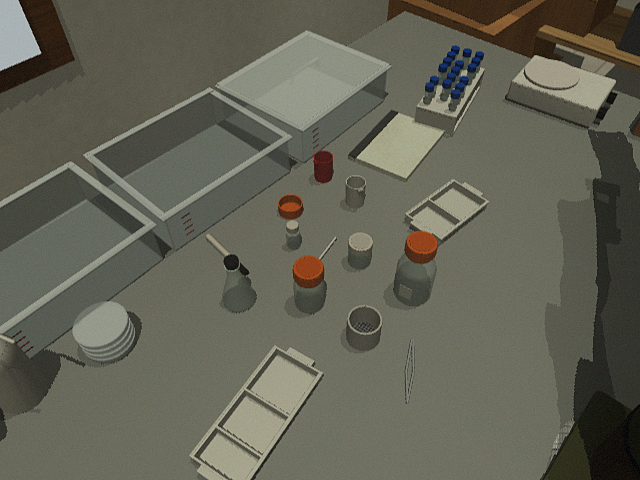

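The scene view shows the small bottle at (365,248) and the large one at (357,180). The white beaker is at (239,219) with its red look-alike at (193,237). The jar is at (318,222), the vial at (290,264), the sieve at (400,230) and the flask at (358,300). An orange ring lies at (240,271), the two-compartment tray is at (271,176) and the three-compartment tray at (484,300). The side view agrees. Next I fit circles and tray rims on both clouds merged.

```bash
cat > m.py <<'E'
from h import *
from scipy.optimize import least_squares
P=[];C=[]
for n in ['scene','side']:
    p=snapshot(n);w,u,v=world(p);P.append(w);C.append(p['frame'][v,u])
    if n=='scene': a=p['frame'][135:355,170:560]
W=np.vstack(P);K=np.vstack(C);src=np.r_[np.zeros(len(P[0])),np.ones(len(P[1]))]
for n,x,y,r,z0,z1 in [('bottle_small',.573,.083,.0265,.082,.098),('bottle_large',.443,-.062,.0265,.12,.138),('beaker',.675,-.183,.021,.01,.055),('red',.78,-.2,.021,.01,.055),('sieve',.452,.07,.03,.008,.045),('jar',.563,-.06,.0235,.046,.056),('jarlow',.563,-.06,.023,.008,.04),('vial',.687,-.004,.014,.008,.04),('vialcap',.687,-.004,.012,.05,.058),('flask',.672,.162,.03,.004,.015)]:
    o=[]
    for k in (0,1,2):
        q=W[(np.hypot(W[:,0]-x,W[:,1]-y)<r+.014)&(W[:,2]>z0)&(W[:,2]<z1)&((src==k)|(k==2))]
        if len(q)<8:o.append(None);continue
        f=least_squares(lambda t:np.hypot(q[:,0]-t[0],q[:,1]-t[1])-r,[x,y],loss='soft_l1',f_scale=.002)
        o.append((len(q),f.x.round(4)))
    print(n,o)
for n,x,y,L in [('two',.505,-.277,.18),('three',.477,.291,.24)]:
    for k in (0,1,2):
        q=W[(np.hypot(W[:,0]-x,W[:,1]-y)<L/2+.02)&(W[:,2]>.02)&(W[:,2]<.029)&((src==k)|(k==2))]
        (c,s,a2)=cv2.minAreaRect(q[:,:2].astype(np.float32));print(n,k,len(q),np.round(c,4),np.round(s,4),a2)
    im=np.zeros((400,400,3),np.uint8)
    px=(200+(q[:,:2]-[x,y])*1500).astype(int);im[px[:,1],px[:,0]]=255
    save('rim_'+n,im)
save('crop',cv2.resize(a,None,fx=2,fy=2,interpolation=cv2.INTER_CUBIC))
cv2.imwrite('pics/rims.png',np.hstack([cv2.imread('pics/rim_two.png'),cv2.imread('pics/rim_three.png')]))
E
python3 m.py
```

```text
bottle_small [(182, array([0.5712, 0.0746])), (172, array([0.5711, 0.0761])), (354, array([0.5709, 0.0754]))]
bottle_large [(174, array([ 0.4434, -0.0699])), (216, array([ 0.4431, -0.0681])), (390, array([ 0.443 , -0.0687]))]
beaker [(445, array([ 0.6762, -0.184 ])), (416, array([ 0.6754, -0.1822])), (861, array([ 0.6755, -0.183 ]))]
red [(437, array([ 0.7822, -0.1995])), (395, array([ 0.7808, -0.1985])), (832, array([ 0.7812, -0.1988]))]
sieve [(605, array([0.4525, 0.0665])), (717, array([0.4502, 0.0696])), (1322, array([0.451 , 0.0687]))]
jar [(79, array([ 0.564 , -0.0624])), (69, array([ 0.5642, -0.0609])), (148, array([ 0.5639, -0.0615]))]
jarlow [(253, array([ 0.5644, -0.0625])), (249, array([ 0.5644, -0.0609])), (502, array([ 0.5642, -0.0616]))]
vial [(171, array([ 0.6897, -0.0067])), (148, array([ 0.6899, -0.0053])), (319, array([ 0.6895, -0.0061]))]
vialcap [(38, array([ 0.6894, -0.0069])), (32, array([ 0.6896, -0.0055])), (70, array([ 0.6893, -0.0063]))]
flask [(176, array([0.6748, 0.1575])), (159, array([0.6737, 0.1585])), (335, array([0.6741, 0.1581]))]
two 0 686 [ 0.5067 -0.2812] [0.1871 0.1007] 84.93708801269531
two 1 851 [ 0.5059 -0.2795] [0.1819 0.0991] 83.92960357666016
two 2 1537 [ 0.5063 -0.2811] [0.1873 0.1011] 84.18665313720703
three 0 1533 [0.4785 0.2894] [0.1044 0.2398] 9.626204490661621
three 1 2209 [0.4786 0.291 ] [0.099  0.2401] 9.692655563354492
three 2 3742 [0.4784 0.2903] [0.1044 0.2416] 9.626204490661621
```

View pics/crop.png

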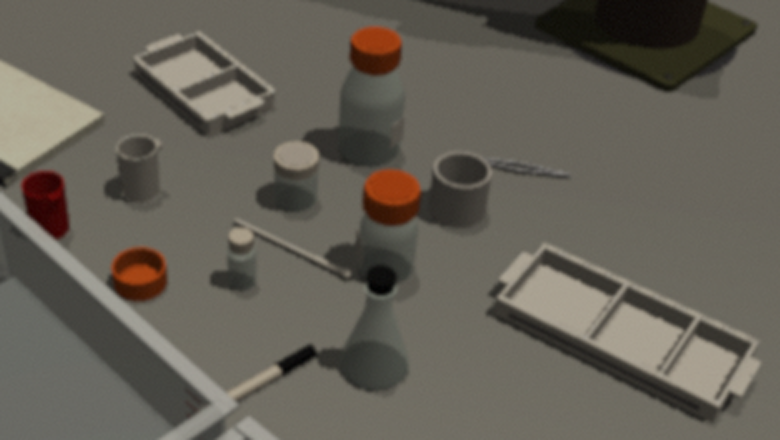

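View pics/rims.png

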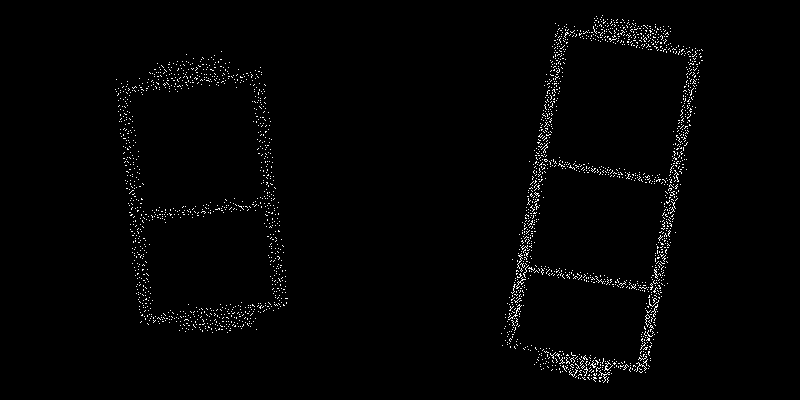

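The crop confirms the choices: the small bottle at crop (390,225), the white beaker at (138,165) with the red one left alone at (46,203), and the orange ring at (138,273), which is no part of the job. The rims plot shows the larger compartments at the −y end of both trays. I check the obstacle heights and write a move planner.

```bash
cat > go.py <<'E'
import sys
from h import *
# go.py x y graspz a_deg : total shift in present tool axes (cm), turn (rotvec)
x,y,g,a=map(float,sys.argv[1:5]);a=np.radians(a)
s=monitor.get_state();r=R.from_quat(s['eef_rot']);t=np.array(s['tool_pos'])
T=R.from_matrix(np.array([[np.cos(a),np.sin(a),0],[np.sin(a),-np.cos(a),0],[0,0,-1]]))
print('t',round(float(s['clock']),2),'pos',t.round(4),'shift cm',(r.inv().apply(np.array([x,y,g+.045])-t)*100).round(2),'turn',(r.inv()*T).as_rotvec().round(3),'open',round(float(s['opening']),3),'F',np.round(s['contact_force'],1))
E
python3 - <<'E'
from h import *
W=np.vstack([world(snapshot(n))[0] for n in ('scene','side')])
for y in np.arange(-.3,.25,.05):
    q=W[(abs(W[:,1]-y)<.025)&(W[:,0]>.6)&(W[:,0]<1)&(W[:,2]>.07)]
    print(round(y,2),np.percentile(q[:,0],1).round(3),q[:,2].max().round(3))
q=W[(np.hypot(W[:,0]-.6895,W[:,1]+.006)<.075)&(np.hypot(W[:,0]-.6895,W[:,1]+.006)>.02)&(W[:,2]>.005)&(W[:,2]<.07)]
print(len(q),q[::max(1,len(q)//12)].round(3))
E
python3 go.py .6755 -.183 .13 84
```

```text
-0.3 0.843 0.134
-0.25 0.841 0.114
-0.2 0.841 0.113
-0.15 0.842 0.107
-0.1 0.842 0.107
-0.05 0.843 0.107
-0.0 0.843 0.107
0.05 0.845 0.107
0.1 0.846 0.108
0.15 0.663 0.12
0.2 0.85 0.107
223 [[ 0.639 -0.06   0.011]
 [ 0.633 -0.045  0.006]
 [ 0.632 -0.022  0.009]
 [ 0.625 -0.005  0.006]
 [ 0.643 -0.01   0.005]
 [ 0.743 -0.056  0.014]
 [ 0.719  0.007  0.005]
 [ 0.746 -0.053  0.023]
 [ 0.744 -0.056  0.016]
 [ 0.741 -0.056  0.012]
 [ 0.736 -0.02   0.005]
 [ 0.629 -0.03   0.009]
 [ 0.624 -0.013  0.009]]
t 1.2 pos [ 0.2341 -0.5796  0.3028] shift cm [ 55.78 -20.24  12.78] turn [ 0.     0.    -1.082] open 0.998 F [-0.8  0.4 -0. ]
```

Request:
carry_out:
  motion: [4.6,-1.7,0.8,0,0,0,4.6,-1.7,0.8,0,0,0,4.6,-1.7,0.8,0,0,0,4.6,-1.7,0.8,0,0,0,4.6,-1.7,0.8,0,0,0,4.6,-1.7,0.8,0,0,0,4.6,-1.7,0.8,0,0,0,4.6,-1.7,0.8,0,0,0]
  hand: 8.8
  grip_force: 15

```text
clock: 2.2
tool_pos: [0.5256, -0.3146, 0.2386]
eef_rot: [0.982, 0.191, 0.0, 0.0]
contact_force: [-0.3, -0.9, -0.0]
opening: 1.004
```

Request:
carry_out:
  motion: [4.8,-1.7,0.8,0,0,0,4.8,-1.7,0.8,0,0,-0.18,0,0,0,0,0,-0.18,0,0,0,0,0,-0.18,0,0,0,0,0,-0.18,0,0,0,0,0,-0.18,0,0,0,0,0,-0.18,0,0,0,0,0,0]

```text
clock: 3.2
tool_pos: [0.6005, -0.2484, 0.2226]
eef_rot: [0.745, 0.667, 0.0, -0.0]
contact_force: [-0.2, -0.4, 0.5]
opening: 0.999
```

```bash
python3 go.py .6755 -.183 .13 84
```

```text
t 3.2 pos [ 0.6005 -0.2484  0.2226] shift cm [7.32 6.74 4.76] turn [-0.    -0.    -0.005] open 0.999 F [-0.2 -0.4  0.5]
```

Request:
carry_out:
  motion: [2.44,2.25,0,0,0,0,2.44,2.25,0,0,0,0,2.44,2.24,0,0,0,0,0,0,4.5,0,0,0,0,0,4,0,0,0,0,0,3,0,0,0,0,0,2,0,0,0,0,0,0,0,0,0]

```text
clock: 4.2
tool_pos: [0.6747, -0.1824, 0.0864]
eef_rot: [0.744, 0.668, -0.001, -0.001]
contact_force: [0.3, 0.3, -0.2]
opening: 0.997
```

```bash
python3 go.py .6755 -.183 .043 84
```

```text
t 4.2 pos [ 0.6747 -0.1824  0.0864] shift cm [-0.05  0.08 -0.16] turn [-0.003  0.    -0.003] open 0.997 F [ 0.3  0.3 -0.2]
```

Request:
carry_out:
  motion: [0,0.08,0,0,0,0,0,0,0,0,0,0,0,0,0,0,0,0,0,0,0,0,0,0,0,0,0,0,0,0,0,0,0,0,0,0,0,0,0,0,0,0,0,0,0,0,0,0]
  hand: 3.2
  grip_force: 12

```text
clock: 5.2
tool_pos: [0.6763, -0.1827, 0.088]
eef_rot: [0.744, 0.668, -0.0, 0.0]
contact_force: [-1.4, -0.6, 3.5]
opening: 0.478
```

Request:
carry_out:
  motion: [0,0,-1,0,0,0,0,0,-2,0,0,0,0,0,-3,0,0,0,0,0,-2,0,0,0,0,0,0,0,0,0]

```text
clock: 5.82
tool_pos: [0.6775, -0.1829, 0.1703]
eef_rot: [0.744, 0.668, 0.001, 0.002]
contact_force: [-1.0, -0.2, 0.3]
opening: 0.478
```

```bash
python3 go.py .5106 -.2377 .0459 84.2; python3 -c "
from h import *
p=snapshot('wrist');save('w1',p['frame'])"
```

```text
t 5.83 pos [ 0.6775 -0.1829  0.1703] shift cm [ -7.24 -16.04   7.87] turn [ 0.004  0.    -0.006] open 0.478 F [-1.  -0.2  0.3]
```

View pics/w1.png

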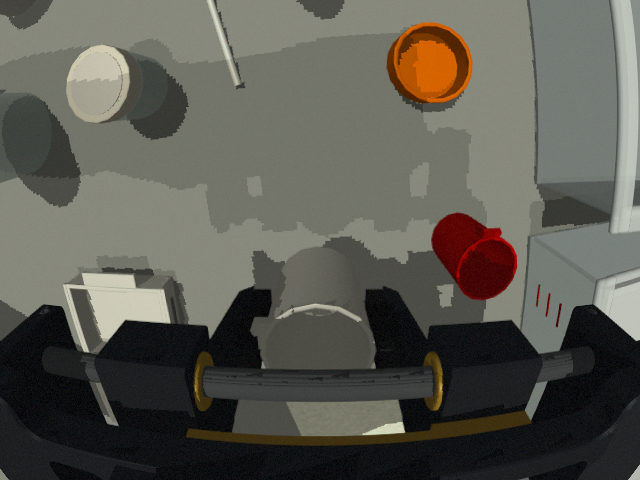

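The beaker is held upright at (318,320) and the red one at (475,255) is untouched. Carry it to the small compartment.

Request:
carry_out:
  motion: [-1.2,-2.7,0,0,0,0,-1.2,-2.7,0,0,0,0,-1.2,-2.7,0,0,0,0,-1.2,-2.7,0,0,0,0,-1.2,-2.7,0,0,0,0,-1.2,-2.5,0,0,0,0,0,0,2,0,0,0,0,0,0,0,0,0]

```text
clock: 6.88
tool_pos: [0.508, -0.2369, 0.146]
eef_rot: [0.744, 0.668, -0.001, -0.002]
contact_force: [0.4, -0.2, -0.6]
opening: 0.477
```

```bash
python3 go.py .5106 -.2377 .0465 84.2
```

```text
t 6.88 pos [ 0.508  -0.2369  0.146 ] shift cm [-0.06  0.29  5.45] turn [-0.004 -0.001 -0.006] open 0.477 F [ 0.4 -0.2 -0.6]
```

Request:
carry_out:
  motion: [0,0.2,0,0,0,0,0,0,2,0,0,0,0,0,1.7,0,0,0,0,0,1,0,0,0,0,0,0.5,0,0,0,0,0,0,0,0,0]

```text
clock: 7.62
tool_pos: [0.5115, -0.2373, 0.0956]
eef_rot: [0.744, 0.668, -0.0, -0.0]
contact_force: [-0.3, 0.2, 0.2]
opening: 0.472
```

```bash
python3 go.py .5106 -.2377 .0465 84.2
```

```text
t 7.62 pos [ 0.5115 -0.2373  0.0956] shift cm [-0.05 -0.09  0.41] turn [-0.     0.    -0.006] open 0.472 F [-0.3  0.2  0.2]
```

Request:
carry_out:
  motion: [0,0,0.15,0,0,0,0,0,0.1,0,0,0,0,0,0.1,0,0,0,0,0,0,0,0,0]

```text
clock: 8.12
tool_pos: [0.5115, -0.2374, 0.0923]
eef_rot: [0.744, 0.668, 0.0, 0.0]
contact_force: [0.0, 0.0, 0.3]
opening: 0.476
```

Request:
carry_out:
  motion: [0,0,0.1,0,0,0,0,0,0,0,0,0]

```text
clock: 8.38
tool_pos: [0.5116, -0.2374, 0.0919]
eef_rot: [0.744, 0.668, -0.0, 0.0]
contact_force: [-1.8, 1.4, 4.9]
opening: 0.473
```

Contact with the floor is felt at 4.9 N, so I release.

Request:
carry_out:
  motion: [0,0,0,0,0,0,0,0,0,0,0,0,0,0,0,0,0,0,0,0,0,0,0,0,0,0,-1,0,0,0,0,0,-4,0,0,0,0,0,-5,0,0,0,0,0,-4,0,0,0]
  hand: 7.5

```text
clock: 9.38
tool_pos: [0.5116, -0.2374, 0.2338]
eef_rot: [0.744, 0.668, 0.0, 0.001]
contact_force: [1.3, -0.0, -0.3]
opening: 0.848
```

```bash
python3 go.py .571 .0755 .21 84; cat > chk.py <<'E'
import sys
from h import *
from scipy.optimize import least_squares
TR={'two':((.5063,-.2805),-5.8),'three':((.4785,.2903),9.63)}
n,tr,r,z0,z1,x,y=sys.argv[1],sys.argv[2],*map(float,sys.argv[3:8])
for cam in('scene','side'):
    W=world(snapshot(cam))[0]
    q=W[(np.hypot(W[:,0]-x,W[:,1]-y)<r+.015)&(W[:,2]>z0)&(W[:,2]<z1)]
    if len(q)<8: print(cam,'few');continue
    f=least_squares(lambda t:np.hypot(q[:,0]-t[0],q[:,1]-t[1])-r,[x,y],loss='soft_l1',f_scale=.002).x
    a=W[(np.hypot(W[:,0]-f[0],W[:,1]-f[1])<r+.005)]
    c,ya=TR[tr];ya=np.radians(ya);d=f-c
    print(n,cam,len(q),'world',f.round(4),'in tray',np.round([d@[np.cos(ya),np.sin(ya)],d@[-np.sin(ya),np.cos(ya)]],4),'top',np.percentile(a[:,2],99).round(4))
E
python3 chk.py beaker two .021 .03 .058 .5106 -.2377
```

```text
t 9.38 pos [ 0.5116 -0.2374  0.2338] shift cm [31.74  2.57 -2.13] turn [ 0.002  0.    -0.002] open 0.848 F [ 1.3 -0.  -0.3]
beaker scene 250 world [ 0.5128 -0.2387] in tray [0.0022 0.0422] top 0.3159
beaker side 347 world [ 0.5114 -0.2364] in tray [0.0006 0.0444] top 0.3079
```

Request:
carry_out:
  motion: [4,0.3,-1,0,0,0,4,0.3,-1.1,0,0,0,4,0.3,0,0,0,0,4,0.3,0,0,0,0,4,0.3,0,0,0,0,4,0.3,0,0,0,0,4,0.4,0,0,0,0,3.7,0.4,0,0,0,0]
  hand: 8.8

```text
clock: 10.48
tool_pos: [0.5709, 0.0764, 0.2519]
eef_rot: [0.744, 0.669, -0.0, -0.0]
contact_force: [0.6, -0.2, -0.3]
opening: 0.997
```

Request:
carry_out:
  motion: [0,0,0,0,0,0]

```text
clock: 10.6
tool_pos: [0.571, 0.0793, 0.2521]
eef_rot: [0.742, 0.671, 0.001, -0.001]
contact_force: [0.4, -0.5, -0.1]
opening: 1.001
```

```bash
python3 go.py .571 .0755 .092 84; python3 chk.py bottle two .0265 .082 .098 .571 .0755
```

```text
t 10.6 pos [0.571  0.0793 0.2521] shift cm [-0.41  0.04 11.51] turn [-0.    -0.003  0.004] open 1.001 F [ 0.4 -0.5 -0.1]
bottle scene 178 world [0.5714 0.0745] in tray [0.0289 0.3598] top 0.4847
bottle side 165 world [0.5711 0.0762] in tray [0.0284 0.3614] top 0.5502
```

Request:
carry_out:
  motion: [-0.3,0,2,0,0,0,0,0,4,0,0,0,0,0,3,0,0,0,0,0,1.7,0,0,0,0,0,0.8,0,0,0,0,0,0,0,0,0,0,0,0,0,0,0]

```text
clock: 11.58
tool_pos: [0.5714, 0.0721, 0.1381]
eef_rot: [0.744, 0.668, 0.001, 0.0]
contact_force: [-0.3, -0.2, 0.1]
opening: 1.001
```

Request:
carry_out:
  motion: [0,0,0,0,0,0,0,0,0,0,0,0,0,0,0,0,0,0,0,0,0,0,0,0,0,0,0,0,0,0,0,0,0,0,0,0]
  hand: 4.5
  grip_force: 25

```text
clock: 12.32
tool_pos: [0.5708, 0.0721, 0.1373]
eef_rot: [0.744, 0.668, -0.0, 0.0]
contact_force: [-0.2, -0.2, 1.7]
opening: 0.592
```

Request:
carry_out:
  motion: [0,0,-1,0,0,0,0,0,-3,0,0,0,0,0,-3,0,0,0,0,0,-2.5,0,0,0,0,0,0,0,0,0]

```text
clock: 12.95
tool_pos: [0.5719, 0.0723, 0.2341]
eef_rot: [0.744, 0.668, 0.002, 0.001]
contact_force: [-0.6, -0.1, -3.3]
opening: 0.595
```

```bash
python3 go.py .5029 -.3143 .1 84.2;python3 -c "
from h import *
p=snapshot('side');save('s2',p['frame'][120:330,180:500])"
```

```text
t 12.95 pos [0.5719 0.0723 0.2341] shift cm [-39.18  -2.75   8.85] turn [ 0.004 -0.001 -0.006] open 0.595 F [-0.6 -0.1 -3.3]
```

View pics/s2.png

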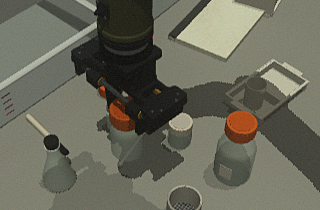

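The bottle hangs upright from its cap; the width of 52 mm matches. Carry it to the large compartment, allowing for the 3 mm grip offset.

Request:
carry_out:
  motion: [-4,-0.3,0,0,0,0,-5,-0.4,0,0,0,0,-5.3,-0.3,0,0,0,0,-5.3,-0.4,0,0,0,0,-5.3,-0.4,0,0,0,0,-5.3,-0.3,0,0,0,0,-5,-0.4,0,0,0,0,-4,-0.2,0,0,0,0]

```text
clock: 14.0
tool_pos: [0.5003, -0.3171, 0.2305]
eef_rot: [0.745, 0.668, -0.001, -0.001]
contact_force: [0.9, 0.4, -2.0]
opening: 0.592
```

Request:
carry_out:
  motion: [0,0,0,0,0,0,0,0,2.5,0,0,0,0,0,3,0,0,0,0,0,1,0,0,0,0,0,0,0,0,0]

```text
clock: 14.62
tool_pos: [0.502, -0.3139, 0.1665]
eef_rot: [0.744, 0.669, -0.0, -0.001]
contact_force: [0.3, 0.3, -2.0]
opening: 0.593
```

```bash
python3 go.py .5029 -.3176 .0965 84.2
```

```text
t 14.62 pos [ 0.502  -0.3139  0.1665] shift cm [-0.36  0.13  2.49] turn [-0.002 -0.001 -0.005] open 0.593 F [ 0.3  0.3 -2. ]
```

Request:
carry_out:
  motion: [-0.3,0.1,0,0,0,0,0,0,1.2,0,0,0,0,0,0.7,0,0,0,0,0,0.3,0,0,0,0,0,0.1,0,0,0,0,0,0,0,0,0]

```text
clock: 15.38
tool_pos: [0.5029, -0.3179, 0.1443]
eef_rot: [0.744, 0.668, 0.0, 0.0]
contact_force: [-0.4, -0.1, -1.4]
opening: 0.592
```

Request:
carry_out:
  motion: [0,0,0.1,0,0,0,0,0,0,0,0,0]

```text
clock: 15.62
tool_pos: [0.5029, -0.3179, 0.1433]
eef_rot: [0.744, 0.668, 0.0, 0.0]
contact_force: [-0.4, 0.0, -0.8]
opening: 0.597
```

Request:
carry_out:
  motion: [0,0,0.1,0,0,0,0,0,0,0,0,0]

```text
clock: 15.88
tool_pos: [0.5028, -0.3179, 0.1422]
eef_rot: [0.744, 0.668, -0.0, -0.0]
contact_force: [0.0, -0.3, -1.5]
opening: 0.593
```

Request:
carry_out:
  motion: [0,0,0.05,0,0,0,0,0,0,0,0,0]

```text
clock: 16.12
tool_pos: [0.5028, -0.3179, 0.1417]
eef_rot: [0.744, 0.668, -0.0, 0.0]
contact_force: [-0.4, -0.3, -1.5]
opening: 0.594
```

Request:
carry_out:
  motion: [0,0,0.1,0,0,0,0,0,0,0,0,0]

```text
clock: 16.38
tool_pos: [0.5029, -0.318, 0.1413]
eef_rot: [0.744, 0.668, -0.0, 0.0]
contact_force: [-1.1, 0.7, 3.8]
opening: 0.593
```

Request:
carry_out:
  motion: [0,0,0.05,0,0,0,0,0,0,0,0,0]

```text
clock: 16.62
tool_pos: [0.5029, -0.318, 0.1412]
eef_rot: [0.744, 0.668, -0.0, 0.0]
contact_force: [-2.6, 0.9, 8.1]
opening: 0.592
```

Floor contact is clear, so I release, rise, then turn to a≈30° for the jar.

Request:
carry_out:
  motion: [0,0,0,0,0,0,0,0,0,0,0,0,0,0,0,0,0,0,0,0,0,0,0,0,0,0,-1,0,0,0,0,0,-4,0,0,0,0,0,-4,0,0,0,0,0,-3,0,0,0]
  hand: 8.8

```text
clock: 17.62
tool_pos: [0.5032, -0.3179, 0.2627]
eef_rot: [0.744, 0.668, 0.0, 0.001]
contact_force: [-0.2, 0.4, -0.2]
opening: 0.998
```

Request:
carry_out:
  motion: [0,0,0,0,0,0.157,0,0,0,0,0,0.157,0,0,0,0,0,0.157,0,0,0,0,0,0.157,0,0,0,0,0,0.157,0,0,0,0,0,0.157,0,0,0,0,0,0]

```text
clock: 18.5
tool_pos: [0.503, -0.3177, 0.2609]
eef_rot: [0.966, 0.259, 0.0, 0.0]
contact_force: [-0.4, -0.1, -0.4]
opening: 0.998
```

```bash
python3 go.py .564 -.0616 .16 30; python3 chk.py bottle two .0265 .086 .1 .5029 -.3143;python3 chk.py beaker two .021 .03 .058 .5106 -.2377
```

```text
t 18.5 pos [ 0.503  -0.3177  0.2609] shift cm [ 18.09 -19.13   5.57] turn [ 0.001 -0.     0.   ] open 0.998 F [-0.4 -0.1 -0.4]
bottle scene 120 world [ 0.5036 -0.3153] in tray [ 0.0008 -0.0349] top 0.4103
bottle side 145 world [ 0.5027 -0.3135] in tray [-0.0002 -0.0332] top 0.4536
beaker scene 261 world [ 0.5127 -0.2387] in tray [0.0022 0.0423] top 0.3057
beaker side 349 world [ 0.5112 -0.2364] in tray [0.0004 0.0443] top 0.3046
```

Request:
carry_out:
  motion: [3,-3.2,0,0,0,0,3,-3.2,0,0,0,0,3,-3.2,0,0,0,0,3,-3.2,0,0,0,0,3,-3.2,0,0,0,0,3.1,-3.1,0,0,0,0,0,0,5,0,0,0,0,0,0,0,0,0]

```text
clock: 19.7
tool_pos: [0.5623, -0.0617, 0.2077]
eef_rot: [0.966, 0.259, -0.004, -0.001]
contact_force: [-0.1, -0.5, -0.1]
opening: 1.001
```

```bash
python3 go.py .564 -.0616 .043 30; python3 chk.py jar two .0235 .046 .056 .564 -.0616
```

```text
t 19.7 pos [ 0.5623 -0.0617  0.2077] shift cm [ 0.23  0.12 11.97] turn [-0.004  0.006  0.   ] open 1.001 F [-0.1 -0.5 -0.1]
jar scene 80 world [ 0.5638 -0.0625] in tray [0.0352 0.2227] top 0.437
jar side 76 world [ 0.5647 -0.0608] in tray [0.0359 0.2244] top 0.4321
```

Request:
carry_out:
  motion: [0.1,0.1,3,0,0,0,0,0,3,0,0,0,0,0,3,0,0,0,0,0,2,0,0,0,0,0,1,0,0,0,0,0,0,0,0,0,0,0,0,0,0,0]

```text
clock: 20.68
tool_pos: [0.5667, -0.0628, 0.0914]
eef_rot: [0.966, 0.258, 0.001, 0.0]
contact_force: [0.2, -0.1, -0.0]
opening: 1.0
```

Request:
carry_out:
  motion: [0,0,0,0,0,0,0,0,0,0,0,0,0,0,0,0,0,0,0,0,0,0,0,0,0,0,0,0,0,0,0,0,0,0,0,0,0,0,0,0,0,0]
  hand: 3.8
  grip_force: 25

```text
clock: 21.55
tool_pos: [0.5658, -0.0624, 0.0902]
eef_rot: [0.966, 0.258, -0.0, -0.0]
contact_force: [0.4, 0.7, 0.6]
opening: 0.515
```

Request:
carry_out:
  motion: [0,0,-1,0,0,0,0,0,-3,0,0,0,0,0,-3,0,0,0,0,0,-3,0,0,0,0,0,0,0,0,0]

```text
clock: 22.18
tool_pos: [0.5673, -0.0628, 0.1928]
eef_rot: [0.966, 0.258, 0.003, 0.001]
contact_force: [0.2, 0.9, -1.2]
opening: 0.511
```

```bash
python3 go.py .4757 .3071 .14 99.6;python3 -c "
from h import *
p=snapshot('wrist');save('w3',p['frame'])"
```

```text
t 22.18 pos [ 0.5673 -0.0628  0.1928] shift cm [ 10.47 -36.64   0.71] turn [ 0.005 -0.002 -1.217] open 0.511 F [ 0.2  0.9 -1.2]
```

View pics/w3.png

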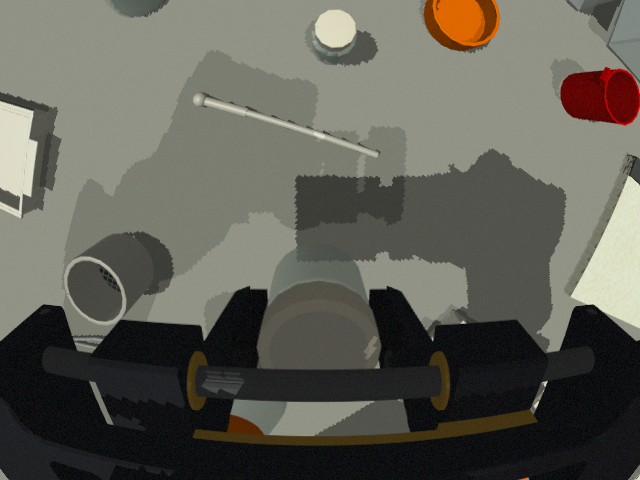

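The jar is held upright at (318,330); the vial is at (335,33), the rod at (285,125) and the sieve at (110,280). Carry the jar to the three-compartment tray.

Request:
carry_out:
  motion: [1,-3.5,0,0,0,0,1.3,-4.5,0,0,0,0,1.4,-5,0,0,0,0,1.4,-5,0,0,0,0,1.4,-5,0,0,0,0,1.4,-5,0,0,0,0,1.3,-4.5,0,0,0,0,1.2,-4.1,0,0,0,0]

```text
clock: 23.22
tool_pos: [0.4723, 0.308, 0.1889]
eef_rot: [0.966, 0.258, -0.001, 0.0]
contact_force: [1.0, -0.6, -1.0]
opening: 0.515
```

Request:
carry_out:
  motion: [0,0,0,0,0,-0.174,0,0,0,0,0,-0.174,0,0,0,0,0,-0.174,0,0,0,0,0,-0.174,0,0,0,0,0,-0.174,0,0,0,0,0,-0.174,0,0,0,0,0,-0.174,0,0,0,0,0,0]

```text
clock: 24.22
tool_pos: [0.4732, 0.306, 0.189]
eef_rot: [0.646, 0.764, -0.001, -0.001]
contact_force: [-0.6, -0.3, -0.9]
opening: 0.511
```

```bash
python3 go.py .4757 .3071 .0495 99.6
```

```text
t 24.23 pos [0.4732 0.306  0.189 ] shift cm [0.07 0.29 9.45] turn [-0.002  0.001 -0.001] open 0.511 F [-0.6 -0.3 -0.9]
```

Request:
carry_out:
  motion: [0.1,0.25,1.5,0,0,0,0,0,3,0,0,0,0,0,2.5,0,0,0,0,0,1.3,0,0,0,0,0,0.7,0,0,0,0,0,0.2,0,0,0,0,0,0,0,0,0]

```text
clock: 25.1
tool_pos: [0.4762, 0.3083, 0.0987]
eef_rot: [0.645, 0.764, 0.0, 0.0]
contact_force: [-0.1, -0.7, -1.0]
opening: 0.511
```

Request:
carry_out:
  motion: [0,0,0.1,0,0,0,0,0,0,0,0,0]

```text
clock: 25.35
tool_pos: [0.4761, 0.3081, 0.0975]
eef_rot: [0.645, 0.764, 0.0, 0.0]
contact_force: [-1.2, -0.4, -1.5]
opening: 0.511
```

Request:
carry_out:
  motion: [0,0,0.15,0,0,0,0,0,0.05,0,0,0,0,0,0,0,0,0]

```text
clock: 25.72
tool_pos: [0.4759, 0.308, 0.0951]
eef_rot: [0.645, 0.764, -0.0, 0.0]
contact_force: [0.5, 0.2, -0.5]
opening: 0.513
```

Request:
carry_out:
  motion: [0,0,0.1,0,0,0,0,0,0,0,0,0]

```text
clock: 25.98
tool_pos: [0.4759, 0.3081, 0.0942]
eef_rot: [0.645, 0.764, 0.0, 0.0]
contact_force: [-0.5, -0.5, -0.9]
opening: 0.515
```

Request:
carry_out:
  motion: [0,0,0.05,0,0,0,0,0,0,0,0,0]

```text
clock: 26.22
tool_pos: [0.476, 0.3081, 0.0941]
eef_rot: [0.645, 0.764, 0.0, 0.0]
contact_force: [-1.8, -0.2, 4.1]
opening: 0.516
```

Request:
carry_out:
  motion: [0,0,0.05,0,0,0,0,0,0,0,0,0]

```text
clock: 26.48
tool_pos: [0.4758, 0.3081, 0.094]
eef_rot: [0.645, 0.764, 0.0, 0.0]
contact_force: [-1.6, -1.5, 8.2]
opening: 0.514
```

Released next; then turn to a=45° (+0.952 rad) for the sieve.

Request:
carry_out:
  motion: [0,0,0,0,0,0,0,0,0,0,0,0,0,0,0,0,0,0,0,0,0,0,0,0,0,0,-1,0,0,0,0,0,-5,0,0,0,0,0,-5,0,0,0,0,0,-5,0,0,0]
  hand: 8.8

```text
clock: 27.48
tool_pos: [0.4757, 0.3079, 0.2554]
eef_rot: [0.645, 0.764, 0.0, 0.0]
contact_force: [1.0, -0.2, -0.1]
opening: 0.999
```

Request:
carry_out:
  motion: [0,0,0,0,0,0.159,0,0,0,0,0,0.159,0,0,0,0,0,0.159,0,0,0,0,0,0.159,0,0,0,0,0,0.159,0,0,0,0,0,0.159,0,0,0,0,0,0]

```text
clock: 28.35
tool_pos: [0.4757, 0.3082, 0.2538]
eef_rot: [0.923, 0.384, 0.0, 0.0]
contact_force: [-0.4, 0.1, -0.3]
opening: 0.998
```

```bash
python3 go.py .4512 .0682 .15 45; python3 chk.py jar three .0235 .05 .06 .4757 .3071; python3 chk.py sieve three .03 .008 .045 .4512 .0682
```

```text
t 28.35 pos [0.4757 0.3082 0.2538] shift cm [-18.74  15.19   5.88] turn [ 0.    -0.     0.002] open 0.998 F [-0.4  0.1 -0.3]
jar scene 99 world [0.4752 0.3049] in tray [-0.0008  0.015 ] top 0.557
jar side 85 world [0.4763 0.3069] in tray [0.0006 0.0167] top 0.6133
sieve scene 617 world [0.4525 0.0664] in tray [-0.0631 -0.2164] top 0.0579
sieve side 719 world [0.4501 0.0694] in tray [-0.065 -0.213] top 0.0569
```

Request:
carry_out:
  motion: [-2.7,2.2,0,0,0,0,-2.7,2.2,0,0,0,0,-2.7,2.2,0,0,0,0,-2.7,2.2,0,0,0,0,-2.7,2.2,0,0,0,0,-2.7,2.2,0,0,0,0,-2.5,2,4,0,0,0,0,0,0,0,0,0]

```text
clock: 29.55
tool_pos: [0.4496, 0.0655, 0.2117]
eef_rot: [0.924, 0.381, -0.003, 0.0]
contact_force: [-0.2, 0.7, 0.7]
opening: 0.998
```

```bash
python3 go.py .4512 .0682 .042 45; python3 - <<'E'
from h import *
W=np.vstack([world(snapshot(n))[0] for n in ('scene','side')])
q=W[(np.hypot(W[:,0]-.4512,W[:,1]-.068)<.042)&(W[:,2]>.05)&(W[:,2]<.06)]
print(len(q),[np.round(t,4) for t in cv2.minEnclosingCircle(q[:,:2].astype(np.float32))])
E
```

```text
t 29.55 pos [0.4496 0.0655 0.2117] shift cm [ 0.38 -0.06 12.47] turn [-0.002  0.006 -0.003] open 0.998 F [-0.2  0.7  0.7]
428 [array([0.4523, 0.0666]), np.float64(0.033)]
```

Request:
carry_out:
  motion: [0.25,0,3,0,0,0,0,0,3.5,0,0,0,0,0,3,0,0,0,0,0,2,0,0,0,0,0,1,0,0,0,0,0,0,0,0,0,0,0,0,0,0,0]

```text
clock: 30.52
tool_pos: [0.4539, 0.0706, 0.0893]
eef_rot: [0.924, 0.383, 0.001, -0.0]
contact_force: [0.0, 0.5, 0.1]
opening: 0.999
```

Request:
carry_out:
  motion: [0,0,0,0,0,0,0,0,0,0,0,0,0,0,0,0,0,0,0,0,0,0,0,0,0,0,0,0,0,0,0,0,0,0,0,0]
  hand: 5.2
  grip_force: 20

```text
clock: 31.28
tool_pos: [0.4534, 0.0701, 0.0886]
eef_rot: [0.924, 0.383, -0.0, 0.0]
contact_force: [-0.2, -0.1, 5.0]
opening: 0.675
```

Request:
carry_out:
  motion: [0,0,-1,0,0,0,0,0,-3,0,0,0,0,0,-3,0,0,0,0,0,-3,0,0,0,0,0,0,0,0,0]

```text
clock: 31.9
tool_pos: [0.4542, 0.0702, 0.1903]
eef_rot: [0.924, 0.383, 0.002, 0.0]
contact_force: [-0.4, -0.5, -1.4]
opening: 0.668
```

```bash
python3 go.py .489 .2282 .14 99.6;python3 -c "
from h import *
p=snapshot('wrist');save('w4',p['frame'])"
```

```text
t 31.9 pos [0.4542 0.0702 0.1903] shift cm [13.63 -8.71  0.56] turn [ 0.003 -0.002 -0.953] open 0.668 F [-0.4 -0.5 -1.4]
```

View pics/w4.png

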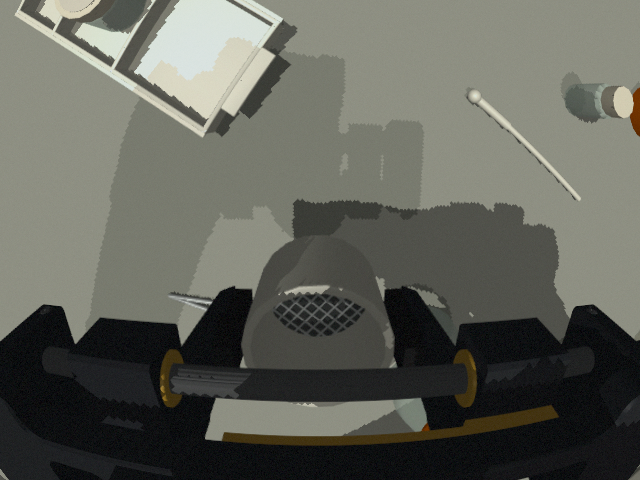

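The sieve is held upright at (318,320), with the tray's largest compartment clear at (200,50).

Request:
carry_out:
  motion: [2.7,-1.7,0,0,0,0,3.5,-2.2,0,0,0,0,3.5,-2.2,0,0,0,0,2.7,-1.7,0,0,0,0,1.4,-0.9,0,0,0,0,0,0,0,0,0,0]

```text
clock: 32.7
tool_pos: [0.4889, 0.2296, 0.1876]
eef_rot: [0.924, 0.384, -0.001, 0.0]
contact_force: [0.4, -0.3, -0.2]
opening: 0.664
```

Request:
carry_out:
  motion: [0,0,0,0,0,-0.159,0,0,0,0,0,-0.159,0,0,0,0,0,-0.159,0,0,0,0,0,-0.159,0,0,0,0,0,-0.159,0,0,0,0,0,-0.159,0,0,0,0,0,0]

```text
clock: 33.58
tool_pos: [0.4892, 0.2268, 0.1879]
eef_rot: [0.646, 0.763, -0.001, -0.0]
contact_force: [-0.2, 0.2, -1.1]
opening: 0.667
```

```bash
python3 go.py .4885 .2312 .0475 99.6
```

```text
t 33.58 pos [0.4892 0.2268 0.1879] shift cm [0.46 0.03 9.54] turn [-0.002  0.002 -0.002] open 0.667 F [-0.2  0.2 -1.1]
```

Request:
carry_out:
  motion: [0.35,0,1.5,0,0,0,0,0,3,0,0,0,0,0,2.5,0,0,0,0,0,1.3,0,0,0,0,0,0.7,0,0,0,0,0,0.2,0,0,0,0,0,0,0,0,0]

```text
clock: 34.45
tool_pos: [0.4891, 0.2329, 0.0968]
eef_rot: [0.645, 0.764, 0.0, 0.0]
contact_force: [0.5, -0.0, -1.0]
opening: 0.669
```

Request:
carry_out:
  motion: [0,0,0.1,0,0,0,0,0,0.1,0,0,0,0,0,0,0,0,0]

```text
clock: 34.83
tool_pos: [0.4888, 0.2326, 0.0945]
eef_rot: [0.645, 0.764, -0.0, -0.0]
contact_force: [-0.4, -0.7, -1.3]
opening: 0.675
```

Request:
carry_out:
  motion: [0,0,0.1,0,0,0,0,0,0,0,0,0]

```text
clock: 35.08
tool_pos: [0.4887, 0.2327, 0.0933]
eef_rot: [0.645, 0.764, -0.0, -0.0]
contact_force: [-0.4, 0.1, -1.0]
opening: 0.672
```

Request:
carry_out:
  motion: [0,0,0.05,0,0,0,0,0,0,0,0,0]

```text
clock: 35.33
tool_pos: [0.4887, 0.2327, 0.0928]
eef_rot: [0.645, 0.764, -0.0, -0.0]
contact_force: [0.5, 0.3, -1.6]
opening: 0.669
```

Request:
carry_out:
  motion: [0,0,0.07,0,0,0,0,0,0,0,0,0]

```text
clock: 35.58
tool_pos: [0.4888, 0.2327, 0.0927]
eef_rot: [0.645, 0.764, -0.0, 0.0]
contact_force: [-1.4, -1.0, 5.5]
opening: 0.676
```

Request:
carry_out:
  motion: [0,0,0.05,0,0,0,0,0,0,0,0,0]

```text
clock: 35.83
tool_pos: [0.4888, 0.2327, 0.0926]
eef_rot: [0.645, 0.764, -0.0, 0.0]
contact_force: [-1.6, -0.7, 10.8]
opening: 0.671
```

Request:
carry_out:
  motion: [0,0,0,0,0,0,0,0,0,0,0,0,0,0,0,0,0,0,0,0,0,0,0,0,0,0,-1,0,0,0,0,0,-4,0,0,0,0,0,-5,0,0,0,0,0,-5,0,0,0]
  hand: 8.8

```text
clock: 36.83
tool_pos: [0.4886, 0.2325, 0.2438]
eef_rot: [0.645, 0.764, -0.0, -0.0]
contact_force: [1.7, 0.4, 0.1]
opening: 0.997
```

```bash
python3 go.py .6895 -.0061 .15 99.6; python3 chk.py sieve three .03 .03 .05 .489 .228; python3 chk.py vial three .014 .008 .04 .6895 -.0061
```

```text
t 36.83 pos [0.4886 0.2325 0.2438] shift cm [-26.9   15.79   4.87] turn [-0.001  0.     0.002] open 0.997 F [1.7 0.4 0.1]
sieve scene 454 world [0.4915 0.228 ] in tray [ 0.0024 -0.0636] top 0.5438
sieve side 411 world [0.488  0.2303] in tray [-0.0007 -0.0607] top 0.6149
vial scene 165 world [ 0.6896 -0.0065] in tray [ 0.1584 -0.3279] top 0.0656
vial side 59 world [ 0.6899 -0.0046] in tray [ 0.1591 -0.3261] top 0.0651
```

Request:
carry_out:
  motion: [-3.4,2,0,0,0,0,-3.4,2,0,0,0,0,-3.4,2,0,0,0,0,-3.4,2,0,0,0,0,-3.4,2,0,0,0,0,-3.4,2,0,0,0,0,-3.4,2,0,0,0,0,-3.1,1.8,0,0,0,0]
  hand: 5.5

```text
clock: 38.02
tool_pos: [0.6897, -0.0074, 0.2394]
eef_rot: [0.645, 0.764, -0.002, -0.001]
contact_force: [0.4, 0.2, 0.1]
opening: 0.62
```

Request:
carry_out:
  motion: [0,0,4,0,0,0,0,0,3,0,0,0,0,0,0,0,0,0,0,0,0,0,0,0]

```text
clock: 38.52
tool_pos: [0.69, -0.0055, 0.1719]
eef_rot: [0.645, 0.764, -0.0, -0.0]
contact_force: [-0.8, 0.2, 0.5]
opening: 0.626
```

```bash
python3 go.py .6895 -.0059 .031 99.6;python3 -c "
from h import *
p=snapshot('wrist');save('w5',p['frame'])"
```

```text
t 38.52 pos [ 0.69   -0.0055  0.1719] shift cm [-0.03 -0.05  9.59] turn [-0.    -0.     0.002] open 0.626 F [-0.8  0.2  0.5]
```

View pics/w5.png

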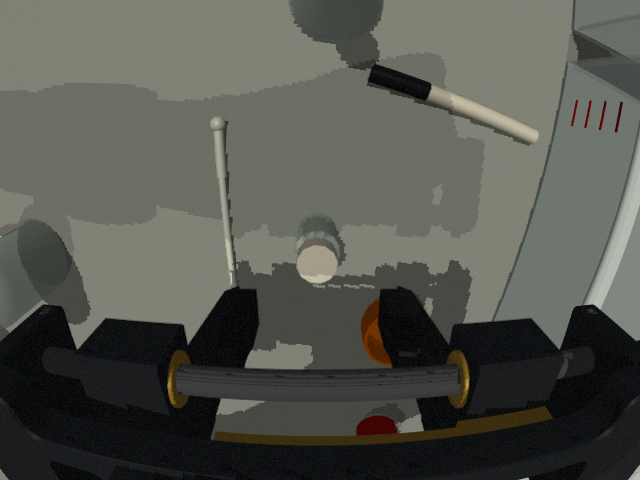

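The vial sits centred between the fingers at (318,260); the rod at (225,200) and the ring at (378,332) are clear of the finger tracks at a 5.5 cm opening. Descend.

Request:
carry_out:
  motion: [0,0,2.5,0,0,0,0,0,3,0,0,0,0,0,2.2,0,0,0,0,0,1.3,0,0,0,0,0,0.5,0,0,0,0,0,0,0,0,0]

```text
clock: 39.33
tool_pos: [0.6901, -0.0058, 0.077]
eef_rot: [0.645, 0.764, 0.0, 0.0]
contact_force: [-0.4, -0.1, -0.9]
opening: 0.627
```

Request:
carry_out:
  motion: [0,0,0,0,0,0,0,0,0,0,0,0,0,0,0,0,0,0,0,0,0,0,0,0,0,0,0,0,0,0,0,0,0,0,0,0]
  hand: 1.8
  grip_force: 15

```text
clock: 40.08
tool_pos: [0.6899, -0.0059, 0.077]
eef_rot: [0.645, 0.764, -0.0, 0.0]
contact_force: [-0.7, 0.3, 3.0]
opening: 0.311
```

Request:
carry_out:
  motion: [0,0,-1,0,0,0,0,0,-3,0,0,0,0,0,-4,0,0,0,0,0,-4,0,0,0,0,0,-1,0,0,0,0,0,0,0,0,0]

```text
clock: 40.83
tool_pos: [0.6897, -0.006, 0.2067]
eef_rot: [0.645, 0.764, -0.0, 0.0]
contact_force: [0.4, 0.4, -2.0]
opening: 0.31
```

```bash
python3 go.py .4651 .3692 .14 99.6;python3 -c "
from h import *
p=snapshot('wrist');save('w6',p['frame'][220:420,180:460])"
```

```text
t 40.83 pos [ 0.6897 -0.006   0.2067] shift cm [ 40.76 -15.83   2.16] turn [-0.     0.     0.001] open 0.31 F [ 0.4  0.4 -2. ]
```

View pics/w6.png

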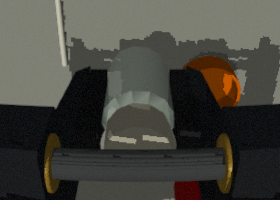

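The vial is held upright on its body. Carry it to the smallest compartment.

Request:
carry_out:
  motion: [3.5,-1.4,0,0,0,0,4.5,-1.7,0,0,0,0,4.8,-1.9,0,0,0,0,4.8,-1.9,0,0,0,0,4.8,-1.9,0,0,0,0,4.8,-1.8,0,0,0,0,4.8,-1.8,0,0,0,0,4.5,-1.8,0,0,0,0]

```text
clock: 41.88
tool_pos: [0.4867, 0.3309, 0.2048]
eef_rot: [0.645, 0.764, -0.002, -0.001]
contact_force: [-0.2, 0.6, -0.1]
opening: 0.311
```

Request:
carry_out:
  motion: [2.5,-1,0,0,0,0,1.5,-0.5,0,0,0,0,0,0,2,0,0,0,0,0,4,0,0,0,0,0,0,0,0,0,0,0,0,0,0,0]

```text
clock: 42.62
tool_pos: [0.4674, 0.3667, 0.1471]
eef_rot: [0.645, 0.764, -0.0, -0.0]
contact_force: [-0.6, 0.3, -0.3]
opening: 0.311
```

```bash
python3 go.py .4651 .3692 .036 99.6
```

```text
t 42.62 pos [0.4674 0.3667 0.1471] shift cm [ 0.29 -0.19  6.61] turn [-0.     0.     0.001] open 0.311 F [-0.6  0.3 -0.3]
```

Request:
carry_out:
  motion: [0.3,-0.2,0,0,0,0,0,0,2.5,0,0,0,0,0,2,0,0,0,0,0,1.2,0,0,0,0,0,0.5,0,0,0,0,0,0,0,0,0]

```text
clock: 43.38
tool_pos: [0.4644, 0.3697, 0.0847]
eef_rot: [0.645, 0.764, -0.0, -0.0]
contact_force: [0.4, 0.2, 0.2]
opening: 0.308
```

Request:
carry_out:
  motion: [0,0,0.15,0,0,0,0,0,0.1,0,0,0,0,0,0,0,0,0]

```text
clock: 43.75
tool_pos: [0.4645, 0.3696, 0.0824]
eef_rot: [0.645, 0.764, -0.0, -0.0]
contact_force: [0.4, 0.5, -0.8]
opening: 0.312
```

Request:
carry_out:
  motion: [0,0,0.1,0,0,0,0,0,0,0,0,0]

```text
clock: 44.0
tool_pos: [0.4643, 0.3695, 0.0812]
eef_rot: [0.645, 0.764, -0.0, -0.0]
contact_force: [-0.2, -0.1, -1.2]
opening: 0.311
```

Request:
carry_out:
  motion: [0,0,0.05,0,0,0,0,0,0,0,0,0]

```text
clock: 44.25
tool_pos: [0.4644, 0.3696, 0.081]
eef_rot: [0.645, 0.764, -0.0, -0.0]
contact_force: [-1.1, -0.9, 3.1]
opening: 0.308
```

Request:
carry_out:
  motion: [0,0,0,0,0,0,0,0,0,0,0,0,0,0,0,0,0,0,0,0,0,0,0,0,0,0,-1,0,0,0,0,0,-4,0,0,0,0,0,-5,0,0,0,0,0,-5,0,0,0]
  hand: 4.0

```text
clock: 45.25
tool_pos: [0.4643, 0.3694, 0.2328]
eef_rot: [0.645, 0.764, -0.0, -0.0]
contact_force: [0.5, 0.5, 0.3]
opening: 0.454
```

Request:
carry_out:
  motion: [0,0,-5,0,0,0,0,0,-3,0,0,0,-4,0,0,0,0,0,-5,0,0,0,0,0,-5,0,0,0,0,0,-5,0,0,0,0,0,-4,0,0,0,0,0,0,0,0,0,0,0]

```text
clock: 46.25
tool_pos: [0.5037, 0.1387, 0.311]
eef_rot: [0.647, 0.762, -0.001, 0.001]
contact_force: [0.4, -0.4, 0.1]
opening: 0.454
```

```bash
python3 chk.py beaker two .021 .03 .058 .5106 -.2377;python3 chk.py bottle two .0265 .086 .1 .5029 -.3143;python3 chk.py sieve three .03 .03 .05 .489 .228;python3 chk.py jar three .0235 .05 .06 .4757 .3071;python3 chk.py vial three .014 .026 .044 .4651 .3692; python3 chk.py large two .0265 .12 .138 .443 -.0687; python3 chk.py flask two .03 .004 .015 .674 .158
python3 -c "
from h import *
p=snapshot('scene');save('e1',cv2.resize(p['frame'][130:360,200:580],None,fx=2,fy=2))
p=snapshot('side');save('e2',p['frame'])"
```

```text
beaker scene 265 world [ 0.5128 -0.2382] in tray [0.0021 0.0427] top 0.0674
beaker side 344 world [ 0.5115 -0.2362] in tray [0.0007 0.0446] top 0.0654
bottle scene 120 world [ 0.5038 -0.3155] in tray [ 0.0011 -0.035 ] top 0.1137
bottle side 147 world [ 0.503  -0.3138] in tray [ 0.0001 -0.0335] top 0.1121
sieve scene 453 world [0.4914 0.228 ] in tray [ 0.0023 -0.0636] top 0.0622
sieve side 419 world [0.488  0.2303] in tray [-0.0007 -0.0607] top 0.5979
jar scene 102 world [0.4752 0.3051] in tray [-0.0007  0.0151] top 0.0681
jar side 85 world [0.4763 0.3069] in tray [0.0006 0.0167] top 0.0673
vial scene 135 world [0.4639 0.3687] in tray [-0.0013  0.0797] top 0.0689
vial side 105 world [0.4651 0.3706] in tray [0.0002 0.0814] top 0.0688
large scene 181 world [ 0.4437 -0.0701] in tray [-0.0835  0.203 ] top 0.147
large side 218 world [ 0.4431 -0.0682] in tray [-0.0843  0.2049] top 0.146
flask scene 180 world [0.6751 0.1571] in tray [0.1237 0.4524] top 0.1175
flask side 171 world [0.674  0.1585] in tray [0.1225 0.4537] top 0.1171
```

View pics/e1.png

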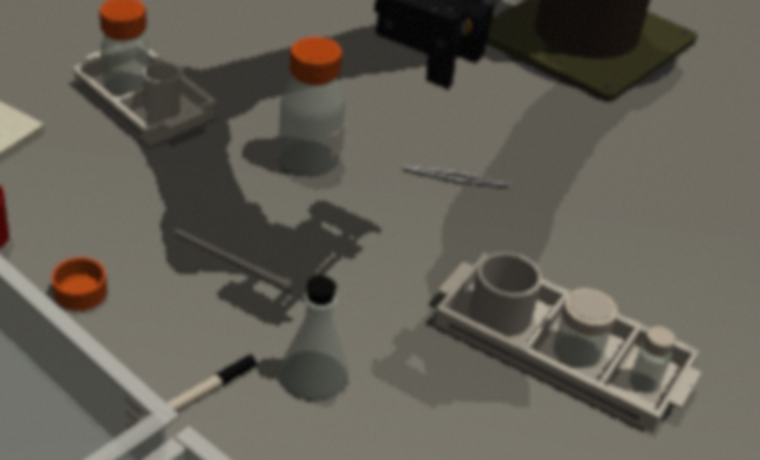

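View pics/e2.png

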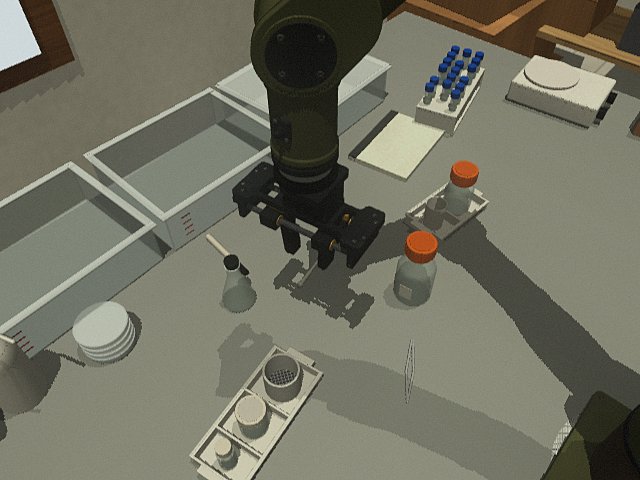

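All five things stand upright in their compartments, the large bottle and the flask are unmoved, and the arm is clear. I hand in.

```bash
python3 -c "
from plant import workorder
print(workorder.finish_job())"
```

```text
the job is handed in; nothing more can be done
None
```

Both kits are made up and the job was handed in at about 47 s; it returned no verdict.

- **Feeding kit (two-compartment tray):** the smaller bottle is in the larger compartment and the white beaker in the smaller one.
- **Sampling kit (three-compartment tray):** the sieve, jar and vial are in the largest, middle-sized and smallest compartments.

**Setting down:** each thing was lowered until I felt the floor (3–11 N) before the fingers opened.

**Last checks:**
- All five are within about 3 mm of the middle of their compartments, in both the scene and side cameras.
- In both pictures all five stand upright. Their tops read 2–5 mm above the ideal height, and the large bottle and flask on the bench read 2–4 mm high too, so I put most of that down to depth noise.
- The large bottle and the flask are within about 1 mm of where they began, and the red look-alike was not touched.

**Disagreements:**
- The two cameras differ from each other by 1–4 mm, most for the sieve.
- The sieve's top height in the side view (0.60 m) was the arm in the line of sight; the scene view gave 0.062 m.

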